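# Index the tattoo machine tuning stand to its next stop

## Robot

A 6-joint arm with a two-finger parallel gripper is mounted at the origin on the work surface. World frame = base frame: x ahead of the robot, y to its left, z up, the work surface at z = 0. Lengths are in m, angles in rad, forces in N, time in s.
With the tool pointing down it reaches from about 0.325 to 0.85 m from the base axis. Payload 4.4 kg.
Tool frame: the origin (TCP) lies at the very end of the fingers, on their centre line; the grasp point (between the pads) lies 19 mm behind it; z points along the fingers, y is the line along which they close (so a half turn about z gives the same grasp; the last joint's range is limited). The gripper opens to 94 mm and grips with 3 to 60 N. Pads are 16 mm wide; open, the fingers measure 119 mm over their backs; the gripper's body (75 mm by 177 mm) begins 78 mm behind the grasp point.
Start: joints at [-0.15, 0.207, 1.542, -0, 1.393, -0.15], TCP at [0.575, -0, 0.205] pointing down, gripper open.
Joint ranges: [-2.73, 2.73], [-0.86, 2.22], [0.23, 2.46], [-1.11, 4.25], [0.08, 2.63], [-2.82, 2.82]. Speed limits (rad/s): [2.79, 2.79, 3.14, 3.14, 3.14, 3.14].

## Interface

Orientations are given as a unit quaternion [w, x, y, z].
In Python, from rig import get_obs, imaging, order, spot_in gives the robot as it stands. The module is installed in compiled form; this text tells all that it offers.
- The arm moves only by the tool play_rows, never from a script. Its argument "series" is text: rows parted by semicolons, each of 5 numbers parted by spaces: the finger opening in mm, from 0 to 94, then the shift along the tool's x, y, z in units of 50 mm (1.0 is 50 mm), then the turn about the tool's z in units of 8 degrees (1.0 is 8 degrees). A call has 1 to 8 rows; each row shifts and turns the commanded pose from where the row before left it, along the tool's axes as they then stand; what a row does not reach is not made up. A row lasts 1/8 s, in which the tool goes at most 62.5 mm and 10.7 degrees, less where a joint would pass 70% of its speed; a pose out of reach is approached as far as the arm can. A call is refused whole if a number of a shift passes 1 or a number of a turn 1, either way. A call with a gripper value outside its range is refused whole. The fingers move at their own pace and stop on an object; "force" is the grip in N (left out, the last holds). Time passes only in rows, so rows that do not move let the fingers close. It gives the time, the measured TCP pose, the force, the opening and the grip force at its end, in the units of the state.
- get_obs(): the state, without advancing time (a new reading comes with each control period).
- imaging.read_camera(name): name is "scene" or "side" or "wrist"; returns a dict with "img" (480x640x3 uint8, red, green, blue), "depth" (480x640 float32, m along the optical axis (not along the pixel's ray), 0 where there is no reading), "fov_y" (degrees; the focal length in pixels is half the picture's height over the tangent of half this angle, whatever the lens; pixels are square), "cx", "cy" (the principal point, pixels), "k1" (the pictures are not rectified: a ray, as slopes to the right and down, at radius r is drawn at 1 + k1 r^2 times it, then the intrinsics apply), "R" (3x3) and "t" (3): a world point X has camera coordinates R X + t. Camera axes: x right, y down, z forward; pixel columns grow to the right and rows downward; lengths in m; the calibration is good to about 2 mm. A picture is of the moment at which its call begins.
- order.hand_in(): hands the job in; it is judged then, once.
Trained networks look in a picture, given as the dict that the camera call returned (one of the last four; its "shot" number tells which), for a name from the list of things; names that differ only in an ending like _2 or _b are one class to them, and where a whole thing is asked for, a point or a joint stands for the part that bears it (a point fixed in the world has none). Each returns a list of dicts, best first, with "conf" (0 to 1); they miss things now and then, are a little off and sometimes report something else, mostly with a low value. They report only what shows in the picture. A call takes as long as a camera call.
- spot_in(label, picture): "point" ([row, column] as shares, 0 to 1, of the picture: columns of its width, rows of its height, amid what is visible of it).
The state is a dict: "time": time; "joint_positions": joint angles; "joint_velocities": joint speeds; "tau": joint torques, N m; "tcp_pos": TCP position; "eef_rot": TCP orientation; "ft_force": force on the tool from outside, world axes, zero at the start; "torque": the same for the moment, N m; "width": finger opening in m; "grip_force": force on a finger pad.
Only numpy, scipy, OpenCV 4.12 (cv2) and the standard library are available. Lean on these libraries where they do the work, as an engineer would, in place of code of your own. Each camera call takes 0.05 s, during which the arm holds its last target. There are 200 camera calls.

## Task

Turn the tuning stand, with the tattoo machine clamped on it, clockwise as seen from above from its home notch to the next notch, the one in the adjustable stop shoe: pull the spring index ring up, swing the swivel head round, and let the pin find the notch and drop fully home, so that the head is locked there. Feel for the notch and never force the pin against the rim or the side of a notch; leave the foot pedal, the spare coils and the brass screw where they are.

Things in the scene. Friction and masses are not known exactly. Their poses are not given: they have to be found in the camera images.
- stand: Tuning stand: fixed round dark iron base with four bolted lugs, 212 mm across, carrying a flat steel index rim 70 to 100 mm from the axis, top 24 mm above the bench. Origin on the vertical swivel axis at bench height; x points to the home notch, z up. Radial notches 10 mm wide in the rim: home, and 120 and 240 degrees clockwise of it seen from above.
- home_notch (a point): Middle of the home notch at the rim's top. From 31 to 74 degrees clockwise of it the rim is cut away to show the darker stop shoe, top 1 mm lower, which holds the next notch, radial, 10 mm wide. The shoe is clamped where the last user set it: its notch lies 40 to 65 degrees clockwise of home. It is not measured; it can be seen from above and felt by the pin.
- swivel (a joint): Angle of the swivel head, rad: 0 at the home notch, growing CLOCKWISE seen from above. It turns stiffly (about 2 N at the ring with the pin lifted, 3 to 6 N with the pin riding on the rim or shoe) and stays where it is left. In a notch the pin leaves it about 0.012 rad of play either way.
- tongue (a point): On the swivel head: top of its tongue under the index plunger, 38 mm above the bench, 85 mm from the axis. The head is a round aluminium plate 124 mm across; clamped on it is a coil tattoo machine (copper coils on a steel yoke, bronze spring deck, brass vise screw), within 62 mm of the axis and up to 106 mm above the bench. The tongue reaches 104 mm out.
- index_plunger (a joint): Lift of the spring index plunger, m: 0 with the pin fully home in a notch, 0.012 at its top stop. A spring pulls it down (6 N when home, 9 N at the top); it drops by itself when let go. With the pin's tip riding on the rim it reads 0.008, on the shoe 0.007; above 0.008 the pin is clear of the rim.
- ring_center (a point): Centre of the steel pull ring on the plunger, 86 mm above the bench when the pin is home, 85 mm from the swivel axis. It stands upright, rigid with the plunger: 36 mm outside, 20 mm inside, 8 mm thick bar. x points radially outwards, z up; its faces look along y, the direction of swing. Below it a barrel 22 mm wide ends 58 mm above the bench.
- index_pin: The plunger's pin, 8 mm in diameter, round tip, straight below the ring. Origin on its axis, at bench height when the pin is home; its tip is 16 mm above the origin, so 8 mm below the rim's top when home. More than 20 N on the pin, sideways or downwards, bruises the notches.
- foot_pedal: Bystander: steel foot pedal with black rubber tread, 115 x 80 x 45 mm; origin under its centre.
- spare_coils: Bystander: copper coil pair on an L-shaped steel yoke, 60 x 25 x 43 mm; origin under its centre.
- vise_screw: Bystander: brass thumb screw standing on its head, 20 mm across and 30 mm high; origin under its centre.

How it is judged:
By the outcome, as a careful person would: the job done as asked, in the order asked, and still so for the second after the job is handed in, with the robot touching nothing.
It also fails if it takes over 64 s, if anything falls off the work surface, if the arm or the gripper's body presses on something with over 40 N, if the wrist force passes 120 N, or if a joint passes its speed limit or range.

## Working session

There is one attempt and no reset: what is moved stays moved. The work goes in short steps, Python scripts to look and compute and a tool call to move; the robot and the scene stay as the last step left them, time stands still between calls to the robot, and variables do not carry over. Pictures are saved under pics/ and viewed, at most 10 in all, crops included, and the job is handed in when it is done.

Besides the shell and the picture viewer there is one more tool, called after "Call:" by a JSON object that holds its "fn" and its "kwargs", one argument or row to a line. play_rows: Moves the arm, as the interface text tells. Its arguments: {"type":"object","properties":{"series":{"type":"string"},"force":{"type":"number"}},"required":["series"]}

```bash
mkdir -p pics; cat > h.py <<'E'
import numpy as np,cv2
from rig import get_obs, imaging, order, spot_in
def K(p):
    f=240/np.tan(np.radians(p["fov_y"])/2); return f
def world(p,u,v,d=None,z=None):
    f=K(p); x=np.array([(u-p["cx"])/f,(v-p["cy"])/f]); s=x.copy()
    for _ in range(20): s=x/(1+p["k1"]*(s@s))
    R,t=np.array(p["R"]),np.array(p["t"]); c=-R.T@t; r=R.T@np.array([s[0],s[1],1])
    if z is not None: d=(z-c[2])/r[2]
    elif d is None: d=p["depth"][int(round(v)),int(round(u))]
    return c+d*r
def pix(p,X):
    c=np.array(p["R"])@X+p["t"]; s=c[:2]/c[2]; s=s*(1+p["k1"]*(s@s)); return s*K(p)+[p["cx"],p["cy"]]
def save(p,n): cv2.imwrite(n,p["img"][:,:,::-1])
E
python3 - <<'E'
from h import *
o=get_obs(); print(o)
np.set_printoptions(precision=4,suppress=True)
for c in ["scene","wrist"]:
    p=imaging.read_camera(c); save(p,f"pics/{c}0.png"); print(c,p["fov_y"],p["k1"],-np.array(p["R"]).T@p["t"])
    for l in ["stand","home_notch","tongue","ring_center","index_pin","foot_pedal","spare_coils","vise_screw"]:
        for r in spot_in(l,p)[:2]:
            v,u=r["point"][0]*480,r["point"][1]*640; print(l,round(r["conf"],2),round(u),round(v),world(p,u,v))
E
```

```text
{'time': 0.0, 'joint_positions': array([-1.50430867e-01,  2.07427480e-01,  1.54293620e+00,  3.08876305e-05,
        1.39349786e+00, -1.50507724e-01]), 'joint_velocities': array([-4.03070646e-05,  6.21528545e-05,  1.07282446e-03,  3.36977885e-04,
       -2.54829107e-04, -4.33613385e-04]), 'tau': array([-8.39226868e-05, -3.70882022e+01, -2.81415099e+01,  6.96549774e-02,
        3.60915181e-02, -1.71865345e-04]), 'tcp_pos': array([5.74197616e-01, 1.60570139e-04, 2.04294993e-01]), 'eef_rot': array([-9.22371410e-04,  7.07081091e-01,  7.07131561e-01, -6.60625224e-04]), 'ft_force': array([ 0.22987289,  0.21943123, -0.06999259]), 'torque': array([ 0.03611732,  0.01526169, -0.00464325]), 'grip_force': 0.0, 'width': 0.09422204947546028}
scene 48.05199102219636 -0.07022387548284882 [1.2953 0.3754 0.8466]
stand 0.96 371 250 [0.5794 0.0718 0.0386]
stand 0.34 366 243 [0.594  0.0664 0.0669]
home_notch 0.75 369 254 [0.5954 0.0747 0.0404]
tongue 0.92 372 244 [0.5691 0.0687 0.0451]
ring_center 0.42 342 337 [0.7812 0.1138 0.0081]
foot_pedal 0.95 208 185 [ 0.5854 -0.3536  0.0405]
spare_coils 0.94 510 308 [0.5881 0.3684 0.0411]
vise_screw 0.44 342 336 [0.7827 0.1142 0.0113]
wrist 65.00004324584607 -0.07370444348796518 [0.5752 0.0664 0.3838]
stand 0.57 302 145 [0.5624 0.0669 0.0497]
home_notch 0.73 299 146 [0.5594 0.0663 0.0503]
tongue 0.79 315 150 [0.5737 0.0629 0.086 ]
ring_center 0.86 410 119 [0.6427 0.0859 0.101 ]
vise_screw 0.97 523 98 [0.7754 0.1141 0.0092]
vise_screw 0.27 302 147 [0.5631 0.0655 0.0772]
```

View pics/wrist0.png

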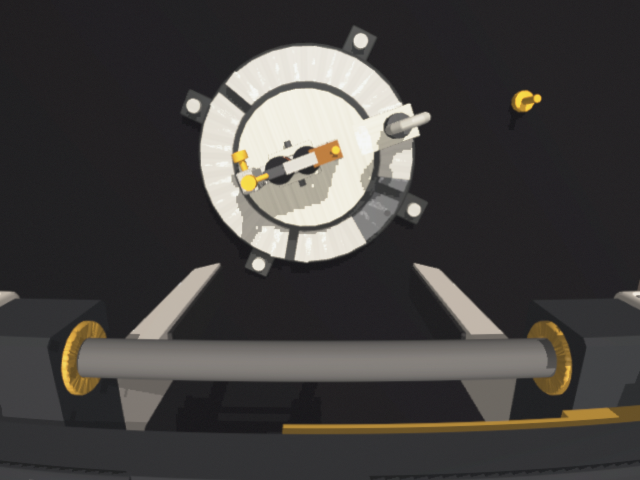

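View pics/scene0.png

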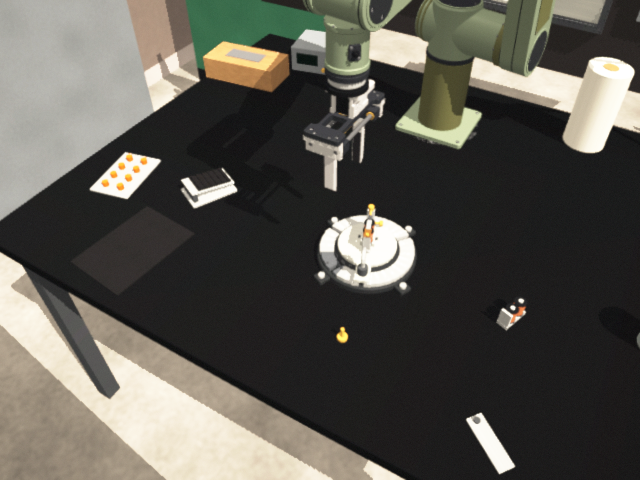

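The wrist view shows the stand centred near (307,153). The upright ring is at (410,120), the darker shoe runs from (405,180) to (365,235) with its notch near (387,185), and the other notches are at (238,97) and (293,243). The scene view shows the bystanders well away.

```bash
python3 - <<'E'
from h import *
np.set_printoptions(precision=4,suppress=True)
p=imaging.read_camera("wrist")
D=p["depth"];vv,uu=np.mgrid[20:275,180:440]
P=np.array([world(p,u,v) for u,v in zip(uu.ravel(),vv.ravel())]).reshape(*uu.shape,3)
g=p["img"][20:275,180:440].mean(2)
# rim pixels: z near .024
m=(abs(P[...,2]-.024)<.004)&(g>60)
c=np.array([.575,.075])
from scipy.optimize import least_squares
# grow outer circle: per-angle max radius
q=np.array([world(p,u,v,z=.024) for u,v in zip(uu[m],vv[m])])[:,:2]
for it in range(5):
    d=q-c;a=np.degrees(np.arctan2(d[:,1],d[:,0]));r=np.hypot(*d.T)
    pts=[];
    for b in range(-180,180,6):
        s=(a>=b)&(a<b+6)&(r<.108)
        if s.sum()>10: i=np.argsort(r[s])[-2];pts.append(q[s][i])
    pts=np.array(pts)
    f=least_squares(lambda x:np.hypot(*(pts-x[:2]).T)-x[2],[*c,.1],loss='soft_l1',f_scale=.001).x;c=f[:2]
print("axis",f, "n",len(pts))
# brightness over angle at mid-radius
A=np.arange(-180,180,2.);
gray=p["img"].mean(2).astype(np.float32)
def b(a,rr=(.076,.08,.085,.09,.094),z=.024):
    return np.mean([cv2.getRectSubPix(gray,(1,1),tuple(map(float,pix(p,np.array([c[0]+r*np.cos(a),c[1]+r*np.sin(a),z])))))[0,0] for r in rr])
A=np.arange(-180,180,1.)
B=np.array([b(np.radians(x)) for x in A])
print([(int(x),int(y)) for x,y in zip(A,B) if y<110])
# ring: points higher than .085 with r>.07
d=P[...,:2]-c; r=np.hypot(d[...,0],d[...,1])
k=(P[...,2]>.080)&(r>.064)&(r<.12)
R=P[k];print(len(R),R.mean(0),R.min(0),R.max(0))
top=R[R[:,2]>.09];print(len(top),top.mean(0),top.min(0),top.max(0)); e=top.mean(0)[:2]-c;print("ang",np.degrees(np.arctan2(e[1],e[0])),np.hypot(*e))
cv2.imwrite("pics/crop.png",cv2.resize(p["img"][20:275,180:440,::-1],None,fx=2.2,fy=2.2,interpolation=cv2.INTER_CUBIC))
E
```

```text
axis [0.5644 0.0546 0.0998] n 58
[(-102, 79), (-101, 75), (-100, 76), (-99, 77), (-98, 77), (-97, 107), (-25, 107), (-24, 73), (-23, 61), (-22, 55), (-21, 54), (-20, 54), (-19, 57), (-18, 89), (-17, 109), (14, 106), (15, 96), (138, 58), (139, 56), (140, 57), (141, 61), (142, 74)]
802 [0.6293 0.0537 0.1437] [0.5163 0.004  0.0844] [0.6588 0.0921 0.2219]
770 [0.6293 0.0526 0.1461] [0.5163 0.004  0.09  ] [0.6588 0.0914 0.2219]
ang -1.7461175832357099 0.06490254758566621
```

View pics/crop.png

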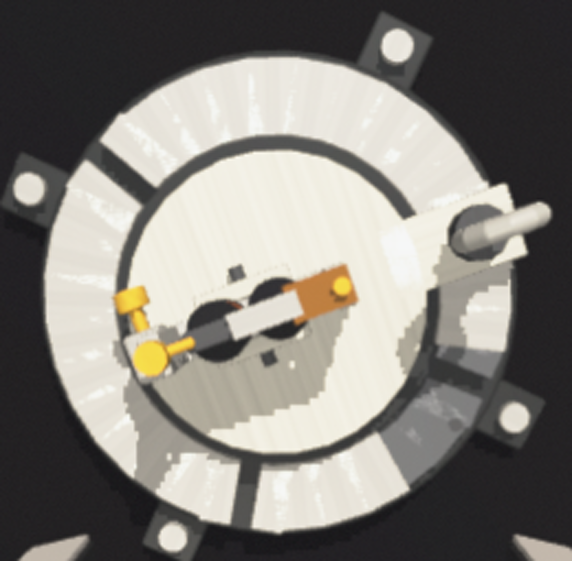

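The axis is at about (0.564, 0.055). The fixed notches at 140° and −100° put home at +20°, and the shoe notch sits near −21.3°, so the swing is about 41°. I'll move above the ring with the tool's y axis tangential.

Call:
{"fn": "play_rows", "kwargs": {
  "series": "50 0.56 0.47 0 0;50 0.56 0.47 0 0;50 0.56 0.47 0 0;50 0 0 0 1;50 0 0 0 1;50 0 0 0 1;50 0 0 0 1;50 0 0 0 1",
  "force": 40
}}

```text
time: 1.95
tcp_pos: [0.6455, 0.084, 0.2053]
eef_rot: [-0.0, 0.907, 0.421, -0.0]
ft_force: [0.8, -0.9, -0.6]
width: 0.0503
grip_force: 0.0
```

Call:
{"fn": "play_rows", "kwargs": {
  "series": "50 0 0 0 1;50 0 0 0 1;50 0 0 0 1;50 0 0 0 0.75;50 0 0 0.4 0;50 0 0 0.4 0;50 0 0 0 0;50 0 0 0 0"
}}

```text
time: 2.95
tcp_pos: [0.6453, 0.084, 0.1649]
eef_rot: [-0.0, 0.985, 0.174, -0.0]
ft_force: [-0.5, 1.2, -0.6]
width: 0.05
grip_force: 0.0
```

```bash
python3 - <<'E'
from h import *
np.set_printoptions(precision=4,suppress=True)
p=imaging.read_camera("wrist"); save(p,"pics/w1.png"); o=get_obs(); print(o["tcp_pos"],o["eef_rot"],o["joint_positions"],o["ft_force"])
for l in ["ring_center","index_pin","tongue"]:
    for r in spot_in(l,p)[:2]:
        v,u=r["point"][0]*480,r["point"][1]*640; print(l,round(r["conf"],2),round(u),round(v),world(p,u,v), world(p,u,v,z=.086))
for X in [(.6443,.0837,.104),(.6443,.0837,.086)]: print(pix(p,np.array(X)))
print(pix(p,o["tcp_pos"]))
E
```

```text
[0.6458 0.084  0.1657] [0.     0.9848 0.1738 0.0003] [-0.0034  0.3966  1.3813  0.      1.363   1.218 ] [-0.5511  0.6725 -0.6261]
ring_center 0.89 319 240 [0.651  0.0838 0.1011] [0.6474 0.0824 0.086 ]
index_pin 0.39 315 298 [0.5928 0.0659 0.0561] [0.6048 0.0701 0.086 ]
tongue 0.8 320 300 [0.5942 0.0618 0.0585] [0.6052 0.0661 0.086 ]
tongue 0.56 319 241 [0.6499 0.0836 0.1011] [0.6463 0.0821 0.086 ]
[315.7041 250.1736]
[315.7607 243.2   ]
[315.9544 280.9635]
```

View pics/w1.png

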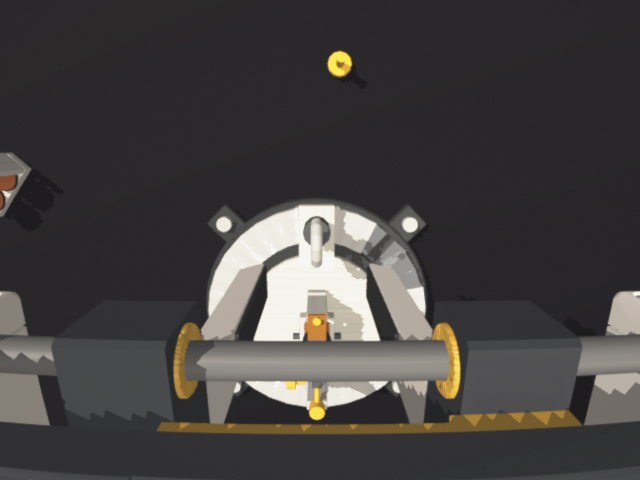

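The ring sits at (317,243), within a pixel of the prediction, with its plane along the tool's x axis. Next I'll descend and close gently.

Call:
{"fn": "play_rows", "kwargs": {
  "series": "30 -0.03 0 0.47 0;30 0 0 0.47 0;30 0 0 0.47 0;30 0 0 0.47 0;30 0 0 0 0;30 0 0 0 0;14 0 0 0 0;14 0 0 0 0",
  "force": 4
}}

```text
time: 4.15
tcp_pos: [0.645, 0.0835, 0.0728]
eef_rot: [0.0, 0.985, 0.174, 0.001]
ft_force: [1.0, -0.4, -0.1]
width: 0.0153
grip_force: 0.0
```

Call:
{"fn": "play_rows", "kwargs": {
  "series": "10 0 0 0 0;8 0 0 0 0;6 0 0 0 0;4 0 0 0 0;4 0 0 0 0",
  "force": 4
}}

```text
time: 4.78
tcp_pos: [0.6441, 0.0836, 0.0716]
eef_rot: [-0.0, 0.985, 0.174, 0.0]
ft_force: [-0.8, 1.7, 1.6]
width: 0.0078
grip_force: 4.0
```

Call:
{"fn": "play_rows", "kwargs": {
  "series": "4 0 0 0 0;4 0 0 0 0;4 0 0 0 0",
  "force": 45
}}

```text
time: 5.15
tcp_pos: [0.6442, 0.0836, 0.0716]
eef_rot: [-0.0, 0.985, 0.174, 0.0]
ft_force: [-2.1, 0.9, 2.4]
width: 0.0073
grip_force: 45.0
```

Call:
{"fn": "play_rows", "kwargs": {
  "series": "4 0 0 -0.05 0;4 0 0 -0.05 0;4 0 0 -0.05 0;4 0 0 -0.05 0;4 0 0 0 0;4 0 0 0 0"
}}

```text
time: 5.9
tcp_pos: [0.644, 0.0835, 0.0813]
eef_rot: [-0.0, 0.985, 0.174, -0.0]
ft_force: [4.6, 2.2, -9.2]
width: 0.0073
grip_force: 45.0
```

The lift is 9.7 mm with about 9 N of spring pull, so the pin is clear of the rim. I'll swing the first half now.

Call:
{"fn": "play_rows", "kwargs": {
  "series": "4 -0.004 0.119 0 0.5;4 -0.004 0.119 0 0.5;4 -0.004 0.119 0 0.5;4 -0.004 0.119 0 0.5;4 -0.004 0.119 0 0.5;4 0 0 0 0;4 0 0 0 0"
}}

```text
time: 6.78
tcp_pos: [0.6491, 0.0539, 0.0813]
eef_rot: [0.0, 1.0, 0.0, -0.0]
ft_force: [3.0, -1.1, -9.7]
width: 0.007
grip_force: 45.0
```

```bash
cat > notch.py <<'E'
from h import *
np.set_printoptions(precision=4,suppress=True)
p=imaging.read_camera("wrist"); o=get_obs(); c=np.array([.5644,.0546])
d=o["tcp_pos"][:2]-c; print("tcp",o["tcp_pos"],"ang",np.degrees(np.arctan2(d[1],d[0])),"r",np.hypot(*d),o["ft_force"],o["torque"])
gray=p["img"].mean(2).astype(np.float32)
def b(a,rr=(.088,.091,.094,.097),z=.023):
    return np.mean([cv2.getRectSubPix(gray,(1,1),tuple(map(float,pix(p,np.array([c[0]+r*np.cos(a),c[1]+r*np.sin(a),z])))))[0,0] for r in rr])
print([(float(x),int(b(np.radians(x)))) for x in np.arange(-60,-8,1.)])
a=np.arange(-180,180,1.);print("dark",[(int(x),int(v)) for x,v in zip(a,[b(np.radians(x),z=.024) for x in a]) if v<100])
import sys; u0,v0=pix(p,np.array([.5644+.085*np.cos(-.37),.0546+.085*np.sin(-.37),.023])).astype(int); print(u0,v0)
cv2.imwrite("pics/"+sys.argv[1],cv2.resize(p["img"][max(v0-90,0):v0+90,max(0,u0-130):u0+110,::-1],None,fx=3,fy=3))
E
python3 notch.py n1.png
```

```text
tcp [0.6491 0.0539 0.0813] ang -0.4670132497948194 r 0.08472362533273058 [ 3.6418 -0.4057 -8.972 ] [-0.0457 -0.6772 -0.0666]
[(-60.0, 117), (-59.0, 140), (-58.0, 177), (-57.0, 209), (-56.0, 240), (-55.0, 243), (-54.0, 238), (-53.0, 181), (-52.0, 164), (-51.0, 165), (-50.0, 165), (-49.0, 165), (-48.0, 165), (-47.0, 165), (-46.0, 165), (-45.0, 165), (-44.0, 165), (-43.0, 165), (-42.0, 165), (-41.0, 165), (-40.0, 165), (-39.0, 165), (-38.0, 165), (-37.0, 165), (-36.0, 165), (-35.0, 158), (-34.0, 150), (-33.0, 149), (-32.0, 153), (-31.0, 190), (-30.0, 205), (-29.0, 216), (-28.0, 225), (-27.0, 214), (-26.0, 210), (-25.0, 203), (-24.0, 135), (-23.0, 117), (-22.0, 106), (-21.0, 104), (-20.0, 104), (-19.0, 106), (-18.0, 182), (-17.0, 183), (-16.0, 163), (-15.0, 162), (-14.0, 162), (-13.0, 162), (-12.0, 187), (-11.0, 241), (-10.0, 246), (-9.0, 246)]
dark [(-180, 66), (-179, 66), (-178, 66), (-177, 66), (-176, 66), (-175, 66), (-174, 66), (-173, 66), (-172, 66), (-171, 65), (-170, 66), (-169, 66), (-168, 65), (-167, 66), (-166, 66), (-165, 66), (-164, 65), (-163, 66), (-162, 67), (-161, 69), (
[... 604 characters left out ...]
0, 92), (71, 77), (72, 76), (73, 76), (74, 76), (75, 76), (76, 75), (77, 76), (78, 84), (116, 94), (117, 89), (118, 89), (119, 89), (120, 88), (121, 90), (131, 99), (132, 90), (133, 79), (134, 75), (135, 75), (136, 75), (137, 75), (138, 75), (139, 75), (140, 75), (141, 75), (142, 75), (143, 75), (144, 75), (145, 75), (146, 75), (147, 75), (148, 75), (149, 75), (150, 75), (151, 75), (152, 75), (153, 75), (154, 75), (155, 75), (156, 75), (157, 75), (158, 75), (159, 75), (160, 74), (161, 74), (162, 75), (163, 74), (164, 75), (165, 74), (166, 74), (167, 72), (168, 70), (169, 68), (170, 66), (171, 66), (172, 65), (173, 66), (174, 65), (175, 65), (176, 65), (177, 66), (178, 66), (179, 66)]
361 257
```

View pics/n1.png

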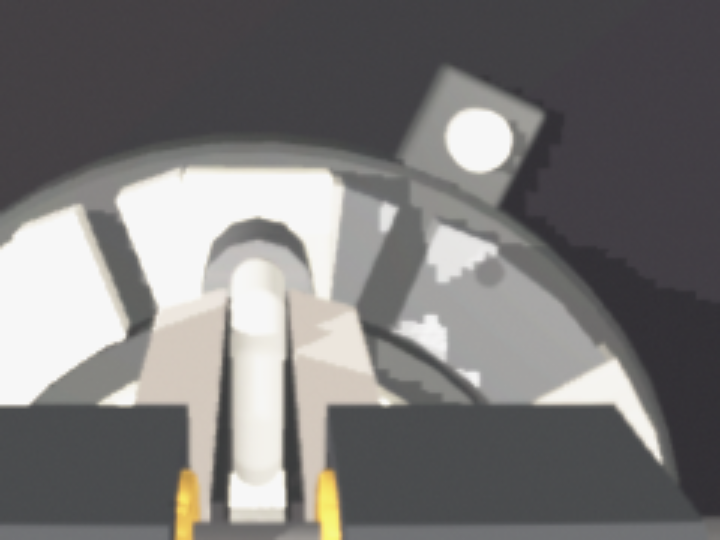

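The shoe notch is visible between crop (365,300) and (420,210), centred at −21.2°. That is about 41° from home and agrees with the first measurement. I'll swing to about 35°, still lifted over the shoe, then lower gently onto it.

Call:
{"fn": "play_rows", "kwargs": {
  "series": "4 -0.0035 0.109 0 0.46;4 -0.0035 0.109 0 0.46;4 -0.0035 0.109 0 0.46;4 -0.0035 0.109 0 0.46;4 0 0 0 0;4 0 0 0 0;4 0 0 0.03 0;4 0 0 0 0"
}}

```text
time: 7.82
tcp_pos: [0.6462, 0.0326, 0.0797]
eef_rot: [0.0, 0.992, -0.128, -0.0]
ft_force: [1.7, -0.6, -8.7]
width: 0.0071
grip_force: 45.0
```

Call:
{"fn": "play_rows", "kwargs": {
  "series": "4 0 0 0.01 0;4 0 0 0.01 0;4 0 0 0 0"
}}

```text
time: 8.2
tcp_pos: [0.6463, 0.0327, 0.0788]
eef_rot: [0.0, 0.992, -0.128, -0.0]
ft_force: [2.1, -1.0, -8.7]
width: 0.0074
grip_force: 45.0
```

Lift is 7.2 mm, just over the shoe. I'll ease the grip so the spring sets the pin down.

Call:
{"fn": "play_rows", "kwargs": {
  "series": "4 0 0 0 0;4 0 0 0 0;11 0 0 0 0;11 0 0 0 0;11 0 0 0 0",
  "force": 4
}}

```text
time: 8.82
tcp_pos: [0.6473, 0.0328, 0.08]
eef_rot: [-0.0, 0.992, -0.128, 0.001]
ft_force: [-0.3, -0.6, 0.8]
width: 0.0111
grip_force: 0.0
```

```bash
cat > ring.py <<'E'
from h import *
np.set_printoptions(precision=4,suppress=True)
o=get_obs();T=o["tcp_pos"];c=np.array([.5644,.0546]);d=T[:2]-c
print("tcp",T,"ang",np.degrees(np.arctan2(d[1],d[0])),"w",o["width"],o["ft_force"])
p=imaging.read_camera("wrist")
D=p["depth"];P=[]
n=d/np.hypot(*d); e=np.array([n[1],-n[0]])
for v in range(0,480,1):
    for u in range(200,440,1):
        if 0<D[v,u]<.40:
            X=world(p,u,v);w=X[:2]-c
            if 0.085<w@n<.108 and abs(w@e)<.02 and .06<X[2]<.115: P.append([w@n,w@e,X[2]])
P=np.array(P)
for lo in np.arange(.085,.107,.003):
    s=P[(P[:,0]>=lo)&(P[:,0]<lo+.003)&(abs(P[:,1])<.0045)] if len(P) else []
    if len(s)>3: print(round(lo,3),len(s),"ztop95",np.percentile(s[:,2],90),"tang",s[s[:,2]>np.percentile(s[:,2],70)][:,1].mean())
E
python3 ring.py
```

```text
tcp [0.6473 0.0328 0.08  ] ang -14.709668212564235 w 0.011112560023802351 [-0.3353 -0.5731  0.8288]
0.085 118 ztop95 0.10977101229067548 tang 0.0010462393590390854
0.088 126 ztop95 0.10912997755010446 tang 0.0011004981395682666
0.091 120 ztop95 0.10840662871661082 tang 0.001133264098283195
0.094 148 ztop95 0.10722126650337345 tang 0.0011256320730805196
0.097 145 ztop95 0.10451439230543985 tang 0.0006782011821039774
0.1 190 ztop95 0.10122205109107463 tang 0.0009498576211879338
0.103 22 ztop95 0.09367573902464843 tang 0.001395589155914019
```

The pin rests on the shoe: the ring top is at about 0.110, which is home + 7 mm within error. Now I'll push it round with the loose finger and feel for the notch.

Call:
{"fn": "play_rows", "kwargs": {
  "series": "11 0 0.0326 0 0.1375;11 0 0.0326 0 0.1375;11 0 0.0326 0 0.1375;11 0 0.0326 0 0.1375;11 0 0 0 0;11 0 0 0 0"
}}

```text
time: 9.62
tcp_pos: [0.6452, 0.0283, 0.0792]
eef_rot: [-0.002, 0.986, -0.166, 0.0]
ft_force: [1.7, 4.8, 0.4]
width: 0.0111
grip_force: 2.6
```

```bash
python3 ring.py
```

```text
tcp [0.6452 0.0283 0.0792] ang -18.046369896938064 w 0.011127900744284608 [1.6786 4.8454 0.3792]
0.085 119 ztop95 0.10986970148101391 tang -0.0008250918665638566
0.088 128 ztop95 0.10895720619315041 tang -0.0009158800293650638
0.091 126 ztop95 0.1082731567550843 tang -0.0012545311948114965
0.094 144 ztop95 0.10722100937470369 tang -0.001210944352016321
0.097 149 ztop95 0.10451255887929946 tang -0.0013103440548092563
0.1 182 ztop95 0.10127433855035815 tang -0.0014791234112207458
0.103 25 ztop95 0.09438828692372214 tang -0.0010050650784459796
```

Call:
{"fn": "play_rows", "kwargs": {
  "series": "11 0 0.015 0 0.0625;11 0 0.015 0 0.0625;11 0 0.015 0 0.0625;11 0 0 0 0"
}}

```text
time: 10.18
tcp_pos: [0.6437, 0.0237, 0.0789]
eef_rot: [0.0, 0.984, -0.179, -0.0]
ft_force: [0.4, 1.5, 0.1]
width: 0.0109
grip_force: 0.0
```

Call:
{"fn": "play_rows", "kwargs": {
  "series": "11 0 0.015 0 0.0625;11 0 0.015 0 0.0625;11 0 0 0 0"
}}

```text
time: 10.55
tcp_pos: [0.6434, 0.0231, 0.0789]
eef_rot: [-0.0, 0.982, -0.188, 0.0]
ft_force: [0.6, 1.5, -0.6]
width: 0.0109
grip_force: 0.7
```

```bash
python3 ring.py
```

```text
tcp [0.6434 0.0231 0.0789] ang -21.72074598743965 w 0.010924965833568435 [ 0.6268  1.4809 -0.6145]
0.085 114 ztop95 0.10345555974806861 tang -0.0009445464901156382
0.088 107 ztop95 0.10272785819248106 tang -0.0009318190618222135
0.091 116 ztop95 0.10206105775816458 tang -0.0010508543479716003
0.094 130 ztop95 0.10092776050730419 tang -0.0008918755892593588
0.097 140 ztop95 0.09832606017895294 tang -0.0011720854910146964
0.1 174 ztop95 0.09487781130170894 tang -0.0012567486287630308
0.103 19 ztop95 0.08757126830628026 tang -0.0013326622709735625
```

The ring dropped about 6.4 mm at −21°, which matches the notch. I'll relieve the side load, centre the fingers, and check again.

Call:
{"fn": "play_rows", "kwargs": {
  "series": "11 0 -0.02 0 0;11 0 -0.005 0 0;12 0 0 0 0;12 0 0 0 0"
}}

```text
time: 11.1
tcp_pos: [0.6438, 0.024, 0.0789]
eef_rot: [0.0, 0.982, -0.188, -0.0]
ft_force: [-0.1, -0.0, -0.1]
width: 0.0122
grip_force: 0.0
```

```bash
python3 ring.py
```

```text
tcp [0.6438 0.024  0.0789] ang -21.0689326248456 w 0.012228059977947452 [-0.0672 -0.0153 -0.1211]
0.085 121 ztop95 0.10356124292290697 tang -7.854725854494702e-06
0.088 121 ztop95 0.10293033869476792 tang -0.00038582668480539477
0.091 121 ztop95 0.10215730053159991 tang -0.00041212652253359454
0.094 139 ztop95 0.10102514272932575 tang 9.498928690686237e-05
0.097 149 ztop95 0.09835608680489574 tang 0.00010226525494925176
0.1 171 ztop95 0.09505402209147956 tang 5.135916415480019e-05
0.103 24 ztop95 0.08768323122164902 tang -5.290680287006149e-05
```

Call:
{"fn": "play_rows", "kwargs": {
  "series": "12 0 0.05 0 0;12 0 0.05 0 0;12 0 0 0 0;12 0 0 0 0"
}}

```text
time: 11.65
tcp_pos: [0.6425, 0.0205, 0.079]
eef_rot: [-0.001, 0.982, -0.188, 0.0]
ft_force: [2.5, 5.1, -1.7]
width: 0.012
grip_force: 2.6
```

Call:
{"fn": "play_rows", "kwargs": {
  "series": "12 0 -0.05 0 0;12 0 -0.05 0 0;12 0 -0.05 0 0;12 0 -0.05 0 0;12 0 0 0 0;12 0 0 0 0"
}}

```text
time: 12.4
tcp_pos: [0.6451, 0.0272, 0.0789]
eef_rot: [0.001, 0.982, -0.188, -0.001]
ft_force: [-1.6, -5.6, 1.0]
width: 0.0117
grip_force: 2.6
```

Call:
{"fn": "play_rows", "kwargs": {
  "series": "12 0 0.05 0 0;12 0 0.05 0 0;14 0 0 0 0;14 0 0 0 0"
}}

```text
time: 12.9
tcp_pos: [0.6439, 0.0244, 0.079]
eef_rot: [-0.0, 0.982, -0.187, 0.0]
ft_force: [-0.4, -0.3, 0.5]
width: 0.0142
grip_force: 0.0
```

```bash
python3 ring.py
```

```text
tcp [0.6439 0.0244 0.079 ] ang -20.77602163998758 w 0.014167475226220076 [-0.3503 -0.2945  0.4799]
0.085 119 ztop95 0.10364336294724047 tang -0.0003400962697823954
0.088 117 ztop95 0.10284321940770948 tang -0.00030656910407165117
0.091 131 ztop95 0.10193307291266068 tang 0.00010332822499460773
0.094 154 ztop95 0.100789701467353 tang -0.00014429023922270508
0.097 152 ztop95 0.09796720014097803 tang 2.305168048494429e-06
0.1 170 ztop95 0.09504868176700033 tang 1.7973634940796394e-05
0.103 24 ztop95 0.08926180911359764 tang 4.8835071912126105e-05
```

The pin holds against about 6 N both ways with about 1 mm of play, and the ring top is at 0.1036 against 0.104 when home. It is locked, so I'll retreat.

Call:
{"fn": "play_rows", "kwargs": {
  "series": "40 0 0 0 0;40 0 0 0 0;40 0 0 0 0;40 0 0 -0.4 0;40 0 0 -0.6 0;40 0 0 -0.6 0;40 0 0 -0.6 0;40 0 0 0 0"
}}

```text
time: 13.95
tcp_pos: [0.6467, 0.0239, 0.1941]
eef_rot: [-0.0, 0.982, -0.188, 0.005]
ft_force: [-0.2, -0.3, -0.1]
width: 0.04
grip_force: 0.0
```

```bash
python3 ring.py; python3 - <<'E'
from h import *
p=imaging.read_camera("wrist"); save(p,"pics/end.png")
E
```

```text
tcp [0.6467 0.0239 0.1941] ang -20.46716041036814 w 0.04000353324491756 [-0.2442 -0.2892 -0.1487]
0.085 40 ztop95 0.10344666513600227 tang 0.00019717303450733867
0.088 44 ztop95 0.10300376860928791 tang 0.000566579217929547
0.091 39 ztop95 0.10198231324954785 tang -0.00013107538344148072
0.094 49 ztop95 0.10051239572620715 tang 0.0003004693145956863
0.097 47 ztop95 0.09791839102080153 tang 0.0009563656812414605
0.1 53 ztop95 0.0950180463765101 tang 0.0003917316098865258
0.103 5 ztop95 0.08795028902539614 tang -0.00010238670321295607
```

View pics/end.png

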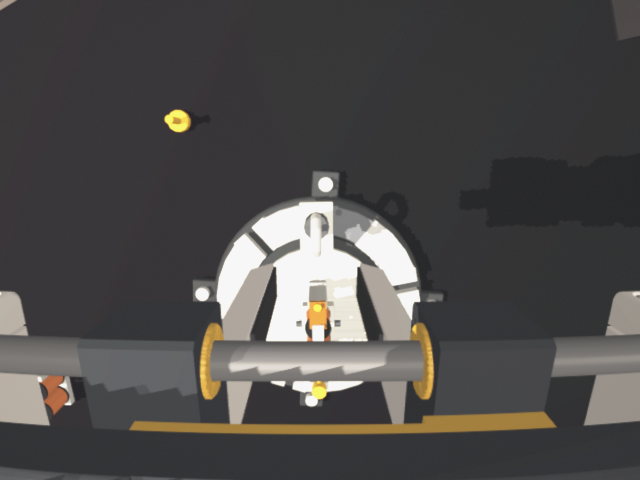

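The ring at (317,230) now stands over the shoe notch. The home notch at (258,244) is empty, and the screw is untouched at (180,121).

```bash
python3 -c "
from rig import order; print(order.hand_in())"
```

```text
the job is handed in; nothing more can be done
None
```

The swivel head now stands in the stop-shoe notch, about 41° clockwise of home, with the pin dropped home and locked: it held about 6 N each way. The robot is clear of the stand, and the job was handed in at about 14 s.

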